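# Fit the jigsaw stage plate into the microscope stage

### The job

The loose metal plate with the rectangular window belongs in the matching jigsaw recess of the microscope stage. Slide it across the stage top without lifting it off, turn it until its T-shaped tab and its notch meet their counterparts and it drops in flush, then let go of it. Leave the dish, the jar and the slide box where they are.

Things in the scene. Friction and masses are not known exactly. Their poses are not given: they have to be found in the camera images.
- plate_centre (a point): Centre, half-way up, of the loose bare-metal plate lying on the stage top. Body 120 mm (its x) by 90 mm (its y), 14 mm thick, 0.2 to 0.45 kg. A window 70 mm (x) by 36 mm (y) goes right through it, centred here: fingertips in it can drag and turn the plate. T-shaped tab on the +y edge; notch in the -y edge from x = -40 to -10 mm, 16 mm deep. z up.
- plate_tab (a point): Middle of the head of the plate's T-shaped tab, 25 mm along +x and 63 mm along +y from plate_centre, same axes. Head 34 mm (x) by 12 mm (y), on a neck 18 mm wide and 12 mm long; the tab reaches 69 mm from plate_centre.
- seat (a point): Where plate_centre lies, with the same axes, when the plate is home: centre of the recess, half-way up it, in the fixed stage (box 200 mm in x, 440 mm in y, 50 mm high). The flat grey top is 7 mm above this point; the recess is 14 mm deep, floor closed. A plate lying on the top has plate_centre 14 mm above this point; seated, it is flush with the top.
- socket (a point): Where plate_tab lies when the plate is home: middle of the recess's T-shaped socket, 25 mm along x and 63 mm along y from seat. The recess has the plate's outline with 2.5 mm of play on every side; on its -y edge a tongue 25 mm wide, centred at x = -25 mm of seat, reaches 16 mm in, for the notch.
- dish_centre (a point): Centre of a closed round glass dish, 90 mm across and 18 mm high, on the stage top on the other side of the recess from the plate. Leave it.
- jar_centre (a point): Centre of a glass jar, 68 mm across, 100 mm high, on the bench right of the stage. Leave it.
- slidebox_centre (a point): Centre of a flat wooden slide box, 85 by 170 by 30 mm, on the bench left of the stage. Leave it.
There are look-alikes about, which are no part of the job. What is meant by the part that bears plate_centre is not turquoise, and is the smaller of those in its own colour.

How it is judged:
At the end, for the whole second after the job is handed in: The plate lies in the recess, within 6 mm of its centre, turned to match within 0.12 rad, level within 0.05 rad and flush within 3 mm, let go; the dish, the jar and the slide box are within 30 mm of where they were (horizontal distance between plate_centre and seat below 0.006 m and z of plate_centre in the frame of seat between -0.003 and 0.003 m and angle between plate_centre's own z axis and vertical below 0.05 rad and angle between the x axis of plate_centre and the x axis of seat, either way round below 0.12 rad and distance of each of dish_centre, jar_centre, slidebox_centre from where it was at the start of the episode below 0.03 m); the robot touches nothing.
It fails at once if the plate is lifted more than 25 mm off the stage top (z of plate_centre in the frame of seat above 0.039 m).
It fails at once if the dish, the jar or the slide box is pushed more than 30 mm (distance of any of dish_centre, jar_centre, slidebox_centre from where it was at the start of the episode above 0.03 m).
It also fails if it takes over 51 s, if anything falls off the work surface, if the arm or the gripper's body presses on something with over 40 N, if the wrist force passes 120 N, or if a joint passes its speed limit or range.

### The arm

A 6-joint arm with a two-finger parallel gripper is mounted at the origin on the work surface. World frame = base frame: x ahead of the robot, y to its left, z up, the work surface at z = 0. Lengths are in m, angles in rad, forces in N, time in s.
With the tool pointing down it reaches from about 0.35 to 0.85 m from the base axis. Payload 8.1 kg.
Tool frame: the origin (TCP) lies where the fingers leave the gripper's body, on its centre line; the fingertips stand 84 mm ahead of it and the grasp point (between the pads) lies 65 mm ahead of it; z points along the fingers, y is the line along which they close (so a half turn about z gives the same grasp; the last joint's range is limited). The gripper opens to 93 mm and grips with 3 to 60 N. Pads are 15 mm wide; open, the fingers measure 128 mm over their backs; the gripper's body (75 mm by 188 mm) begins 65 mm behind the grasp point.
Start: joints at [-1.415, 0.13, 1.488, -0, 1.523, -0.085], TCP at [0.143, -0.583, 0.303] pointing down, gripper open.
Joint ranges: [-2.96, 2.96], [-0.89, 2.26], [0.02, 2.5], [-1.34, 4.48], [0, 2.73], [-2.66, 2.66]. Speed limits (rad/s): [2.39, 2.39, 2.79, 3.14, 3.14, 3.14].

### API

Orientations are given as a rotation vector (axis times angle).
In Python, from plant import robot gives the robot as it stands.
- The arm moves only by the shell command python3 -m jog 'ROWS' [FORCE]. ROWS is text: rows parted by semicolons, each of 5 numbers parted by spaces: the opening, from 0 (shut) to 1 (fully open), then the shift along the tool's x, y, z in m, then the turn about the tool's z in degrees. A call has 1 to 10 rows; each row shifts and turns the commanded pose from where the row before left it, along the tool's axes as they then stand; what a row does not reach is not made up. A row lasts 1/12 s, in which the tool goes at most 41.7 mm and 7.16 degrees, less where a joint would pass 70% of its speed; a pose out of reach is approached as far as the arm can. A call with a gripper value outside its range is refused whole. The fingers move at their own pace and stop on an object; FORCE is the grip in N (left out, the last holds). Time passes only in rows, so rows that do not move let the fingers close. It gives the time, the measured TCP pose, the force, the opening and the grip force at its end, in the units of the state.
- robot.read_state(): the state, without advancing time (a new reading comes with each control period).
- robot.read_camera(name): name is "side" or "top" or "wrist"; returns a dict with "color" (420x560x3 uint8, red, green, blue), "intrinsics" (3x3 intrinsics, pixels), "pose" (4x4, takes a point from camera to world coordinates); the wrist camera has in their place "tool_from_camera" (4x4, takes a point from camera to tool coordinates, whose origin is the TCP and whose axes are the flange's). Camera axes: x right, y down, z forward; pixel columns grow to the right and rows downward; lengths in m; the calibration is good to about 2 mm. A picture is of the moment at which its call begins: read the wrist's pose just before it. There is no depth.
- robot.close_job(): hands the job in; it is judged then, once.
The state is a dict: "t": time; "q": joint angles; "dq": joint speeds; "joint_torque": joint torques, N m; "tool_pos": TCP position; "orientation": TCP orientation; "force": force on the tool from outside, world axes, zero at the start; "wrist_torque": the same for the moment, N m; "opening": finger opening in m; "gripper_force": force on a finger pad.
Only numpy, scipy, OpenCV 4.12 (cv2) and the standard library are available. Lean on these libraries where they do the work, as an engineer would, in place of code of your own. Each camera call takes 0.05 s, during which the arm holds its last target. There are 200 camera calls.

## Working session

There is one attempt and no reset: what is moved stays moved. The work goes in short steps, Python scripts to look and compute and a shell command to move; the robot and the scene stay as the last step left them, time stands still between calls to the robot, and variables do not carry over. Pictures are saved under pics/ and viewed, at most 10 in all, crops included, and the job is handed in when it is done.

```bash
ls; mkdir -p pics
python3 - <<'E'
from plant import robot
import cv2,numpy as np
s=robot.read_state(); print(s['t'],s['tool_pos'],s['orientation'],s['opening'])
for n in ("top","side"):
    c=robot.read_camera(n); cv2.imwrite(f'pics/{n}0.png',cv2.cvtColor(c['color'],cv2.COLOR_RGB2BGR))
    np.savez(f'{n}0.npz',**c); print(n,c['intrinsics'].round(1).tolist(),c['pose'].round(4).tolist())
E
```

```text
pics
0.0 [ 0.14305586 -0.58229657  0.30172219] [-3.11713149e+00 -3.77130918e-01  7.55711617e-05] 0.09281921270819944
top [[400.7, 0.0, 277.6], [0.0, 400.7, 207.3], [0.0, 0.0, 1.0]] [[0.0029, -0.9987, 0.0508, 0.5058], [-1.0, -0.0033, -0.0078, 0.0098], [0.0079, -0.0507, -0.9987, 1.1195], [0.0, 0.0, 0.0, 1.0]]
side [[517.3, 0.0, 276.9], [0.0, 517.3, 202.3], [0.0, 0.0, 1.0]] [[-0.8415, -0.3176, 0.4371, -0.1016], [-0.5403, 0.5019, -0.6754, 1.0731], [-0.0049, -0.8045, -0.5939, 0.9994], [0.0, 0.0, 0.0, 1.0]]
```

View pics/top0.png

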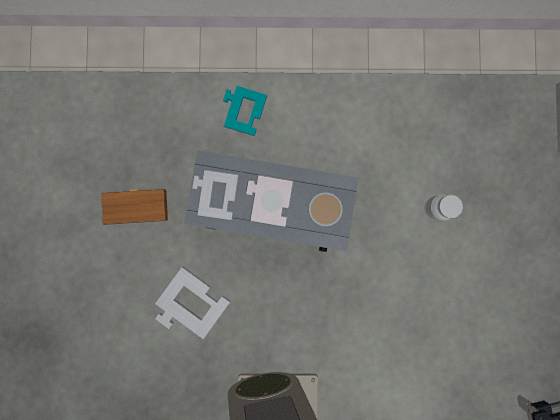

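View pics/side0.png

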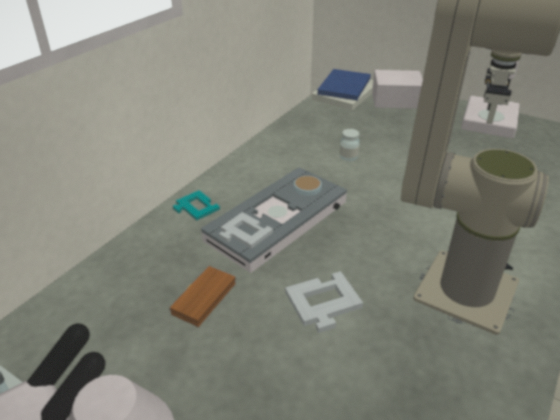

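The top view shows the loose plate on the stage at about (216,195), with its tab to the left. The pinkish recess is at (270,200) and the dish at (325,209). The larger grey plate at (192,303) and the turquoise one at (245,110) are look-alikes. Next I'll rectify the stage-top plane and fit the outline.

```bash
cat > h.py <<'E'
import numpy as np,cv2
from scipy.optimize import minimize
PLATE=np.array([[-60,-45],[-40,-45],[-40,-29],[-10,-29],[-10,-45],[60,-45],[60,45],[34,45],[34,57],[42,57],[42,69],[8,69],[8,57],[16,57],[16,45],[-60,45]])/1000.
WIN=np.array([[-35,-18],[35,-18],[35,18],[-35,18]])/1000.
def proj(K,T,P):  # T camera->world
    p=(np.asarray(P)-T[:3,3])@T[:3,:3]; p=p@K.T; return p[:,:2]/p[:,2:]
def unproj(K,T,uv,z):
    d=np.c_[np.atleast_2d(uv),np.ones(len(np.atleast_2d(uv)))]@np.linalg.inv(K).T@T[:3,:3].T
    return T[:3,3]+d*((z-T[2,3])/d[:,2])[:,None]
def place(P,x,y,a,z):
    c,s=np.cos(a),np.sin(a); return np.c_[P@np.array([[c,s],[-s,c]])+[x,y],np.full(len(P),z)]
def rect(c,T,z,ctr,half,res):  # rectified patch: col = -y, row = -x  (image up = +x)
    n=int(2*half/res); q=np.float32([[0,0],[n,0],[n,n],[0,n]])
    W=np.c_[ctr[0]+half-q[:,1]*res,ctr[1]+half-q[:,0]*res,np.full(4,z)]
    H=cv2.getPerspectiveTransform(np.float32(proj(c['intrinsics'],T,W)),q)
    return cv2.warpPerspective(c['color'],H,(n,n),flags=cv2.INTER_CUBIC)
def fit(c,T,z,x0,mask,win=True,grow=0.):
    """Fit outline pose to a bright-pixel mask (float image) by mean inside minus mean outside band."""
    K=c['intrinsics'];S=4
    m=cv2.GaussianBlur(cv2.resize(mask.astype(np.float32),None,fx=S,fy=S,interpolation=cv2.INTER_LINEAR),(0,0),1)
    def draw(P):
        im=np.zeros(m.shape,np.uint8); 
        cv2.fillPoly(im,[np.int32(np.round(((proj(K,T,P)+.5)*S-.5)*16))],255,cv2.LINE_AA,4); return im/255.
    def cost(v):
        a=draw(place(PLATE,*v[:2]/100,v[2]/10,z))
        if win:a=a-draw(place(WIN,*v[:2]/100,v[2]/10,z))
        return ((a-m)**2).sum()/a.sum()
    best=None
    for da in np.radians([0,6,-6]):
        v=np.array([x0[0]*100,x0[1]*100,(x0[2]+da)*10])
        r=minimize(cost,v,method='Nelder-Mead',options=dict(initial_simplex=[v,v+[1,0,0],v+[0,1,0],v+[0,0,1.]],xatol=.005,fatol=1e-5))
        if best is None or r.fun<best.fun:best=r
    return best.x/[100,100,10],best.fun
E
python3 - <<'E'
from h import *
c=dict(np.load('top0.npz'));K,T=c['intrinsics'],c['pose']
for n,uv,z in(("plate",(215,196),.064),("recess",(271,201),.05),("dish",(325.5,209),.068),("jar",(447,207),.1),("box",(135,207),.03)):print(n,unproj(K,T,uv,z)[0].round(3))
st=unproj(K,T,[(198,151),(357,177),(348,250),(187,224)],.05);print(st.round(3).tolist())
p=c['color'][135:260,180:365];cv2.imwrite('pics/crop.png',cv2.cvtColor(cv2.resize(p,None,fx=4,fy=4,interpolation=cv2.INTER_CUBIC),cv2.COLOR_RGB2BGR))
for uv in((205,195),(229,190),(217,195),(255,205),(275,200),(280,220),(240,200)):print(uv,c['color'][uv[1],uv[0]])
E
```

```text
plate [0.589 0.167 0.064]
recess [0.577 0.019 0.05 ]
dish [ 0.555 -0.124  0.068]
jar [ 0.56  -0.431  0.1  ]
box [0.561 0.389 0.03 ]
[[0.711, 0.216, 0.05], [0.642, -0.212, 0.05], [0.447, -0.186, 0.05], [0.515, 0.243, 0.05]]
(205, 195) [170 170 175]
(229, 190) [166 167 173]
(217, 195) [105 111 116]
(255, 205) [187 179 183]
(275, 200) [173 175 176]
(280, 220) [186 178 183]
(240, 200) [106 112 117]
```

View pics/crop.png

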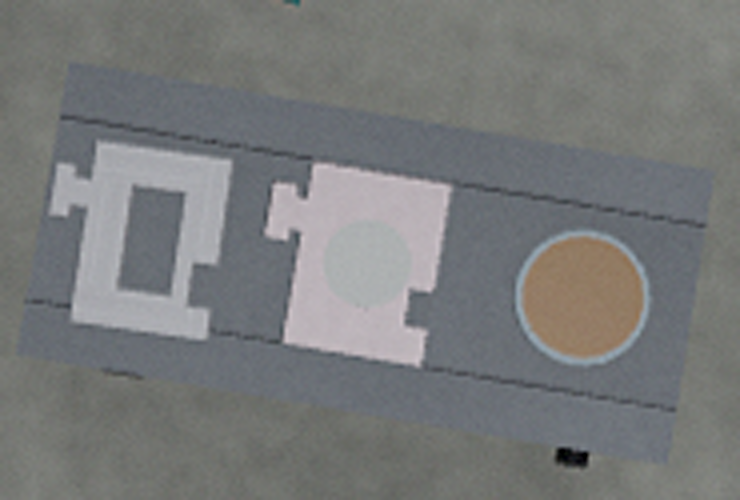

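The crop shows the plate and the recess with the same sense: tab on the left, notch on the lower right. They differ by only a few degrees.

Run:
```python
from h import *
c=dict(np.load('top0.npz'));K,T=c['intrinsics'],c['pose']
g=c['color'].astype(float).mean(2)
def roi(pts):
    m=np.zeros(g.shape,np.uint8);cv2.fillPoly(m,[np.int32(pts)],1);return m
def crop(pts):return roi(np.array(pts)/4+[180,135])
mp=np.clip((g-112)/(170-112),0,1)*crop([(60,70),(240,140),(240,350),(20,330)])
mr=np.clip((g-112)/(178-112),0,1)*crop([(262,150),(480,175),(460,380),(240,350)])
p,f=fit(c,T,.064,(.589,.167,-.1),mp);print('plate',p.round(4),f)
r,f=fit(c,T,.05,(.577,.019,-.16),mr,False);print('seat',r.round(4),f)
from plant import robot
from scipy.spatial.transform import Rotation as R
s=robot.read_state();print(R.from_rotvec(s['orientation']).as_matrix().round(3).tolist())
```

```text
plate [ 0.5923  0.1606 -0.1411] 0.025749484532730228
seat [ 0.5781  0.0183 -0.1657] 0.03533602317864639
[[0.971, 0.238, -0.0], [0.238, -0.971, 0.002], [0.0, -0.002, -1.0]]
```

Both fits are plausible. The plate sits about 143 mm along seat +y from the recess and is 1.4° off. I'll turn the tool so the fingers open along plate x, then move above.

```bash
python3 -m jog '1 0 0 0 -6.81;1 0 0 0 -6.81;1 0 0 0 -6.81;1 0 0 0 -6.81;1 0 0 0 -6.81;1 0 0 0 -6.81;1 0 0 0 -6.81;1 0 0 0 -6.81;1 0 0 0 -6.81;1 0 0 0 -6.81'
python3 -m jog '0.2 .0364 .0171 0 0;0.2 .0364 .0171 0 0;0.2 .0364 .0171 0 0;0.2 .0364 .0171 0 0;0.2 .0364 .0171 0 0;0.2 .0364 .0171 0 0;0.2 .0364 .0171 0 0;0.2 .0364 .0171 0 0;0.2 .0364 .0171 0 0;0.2 .0364 .0171 0 0'
python3 -m jog '0.2 .0364 .0171 0 0;0.2 .0364 .0171 0 0;0.2 .0364 .0171 0 0;0.2 .0364 .0171 0 0;0.2 .0364 .0171 0 0;0.2 .0364 .0171 0 0;0.2 .0364 .0171 0 0;0.2 .0364 .0171 0 0;0.2 .0364 .0171 0 0;0.2 .0364 .0171 0 0'
python3 -m jog '0.2 0 0 0 0;0.2 0 0 0 0;0.2 0 0 0 0'
cat >> h.py <<'E'
from scipy.spatial.transform import Rotation as R
def pose(s):
    M=np.eye(4);M[:3,:3]=R.from_rotvec(s['orientation']).as_matrix();M[:3,3]=s['tool_pos'];return M
def goto(s,x,y,z,yawy):  # delta in tool axes (translate first) and turn so that tool y points at yaw yawy
    M=pose(s);d=M[:3,:3].T@(np.array([x,y,z])-M[:3,3]);yy=np.arctan2(M[1,1],M[0,1])
    print('tool delta mm',(d*1000).round(1),'turn deg',round(-np.degrees((yawy-yy+np.pi)%(2*np.pi)-np.pi),2))
E
python3 - <<'E'
from h import *
from plant import robot
s=robot.read_state();w=robot.read_camera('wrist');np.savez('w1.npz',M=pose(s),**w)
cv2.imwrite('pics/w1.png',cv2.cvtColor(w['color'],cv2.COLOR_RGB2BGR))
print(s['tool_pos'],s['q'].round(3),s['opening'],s['force']);print(w['tool_from_camera'].round(3).tolist(),w['intrinsics'][0])
E
```

```text
t: 0.93
tool_pos: [0.143, -0.5824, 0.3021]
orientation: [-2.366, -2.065, -0.001]
force: [0.1, 0.8, -0.3]
opening: 0.0929
gripper_force: 0.0
t: 1.77
tool_pos: [0.3641, -0.2445, 0.3025]
orientation: [-2.373, -2.058, 0.0]
force: [0.9, -0.4, 0.8]
opening: 0.0312
gripper_force: 0.0
t: 2.6
tool_pos: [0.5849, 0.0919, 0.3022]
orientation: [-2.372, -2.059, 0.001]
force: [0.2, -0.6, -0.2]
opening: 0.0189
gripper_force: 0.0
t: 2.85
tool_pos: [0.5839, 0.0897, 0.302]
orientation: [-2.372, -2.059, 0.002]
force: [0.4, 0.1, 0.3]
opening: 0.0183
gripper_force: 0.0
[0.58392324 0.08972813 0.30195096] [ 0.066  0.107  1.515 -0.     1.521  0.207] 0.018270134220980623 [0.35320561 0.06343863 0.29195433]
[[-0.0, -0.964, -0.266, 0.073], [1.0, -0.0, 0.001, 0.0], [-0.001, -0.266, 0.964, -0.081], [0.0, 0.0, 0.0, 1.0]] [358.68455323   0.         273.296375  ]
```

View pics/w1.png

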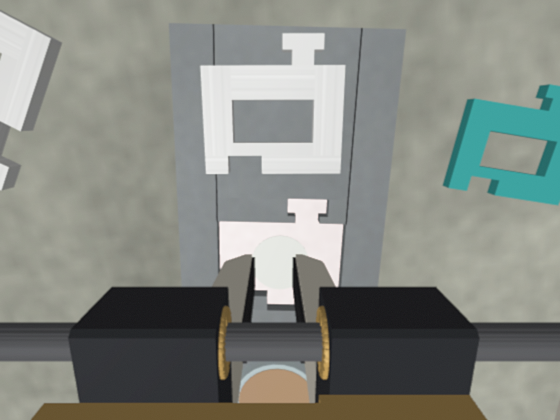

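The wrist view shows the plate centred near (273,120) and the recess with its tab socket near (307,206). The fingers hide the lower part of the recess. I'll refit both from this view.

Run:
```python
from h import *
from scipy.optimize import least_squares
w=dict(np.load('w1.npz'));T=w['M']@w['tool_from_camera'];K=w['intrinsics']
g=w['color'].astype(float).mean(2);print(g[165,212],g[120,270],g[190,250],g[235,240])
m=np.clip((g-140)/(225-140),0,1);roi=np.zeros_like(m);roi[28:188,195:352]=1
p,f=fit(w,T,.064,(.592,.161,-.141),m*roi);print('plate',p.round(4),f)
# recess corners, subpixel refined
uv=np.float32([[219,221],[343,223],[288,199],[327,199],[327,213]]).reshape(-1,1,2)
uv2=cv2.cornerSubPix(g.astype(np.uint8),uv.copy(),(4,4),(-1,-1),(3,30,.01)).reshape(-1,2);print(uv2.round(1).tolist())
P=np.array([[-62.5,47.5],[62.5,47.5],[5.5,71.5],[44.5,71.5],[44.5,54.5]])/1000
X=unproj(K,T,uv2,.05)[:,:2]
r=least_squares(lambda v:(place(P,*v,0)[:,:2]-X).ravel(),[.578,.018,-.166]);print('seat',r.x.round(4),(r.fun*1000).round(1))
s=pose_s=__import__('plant').robot.read_state();goto(s,p[0],p[1],.164,p[2])
```

```text
232.33333333333334 139.66666666666666 140.33333333333334 240.33333333333334
plate [ 0.5928  0.1593 -0.1378] 0.010745164730844522
[[218.39999389648438, 221.5], [343.20001220703125, 224.5], [287.5, 198.3000030517578], [326.6000061035156, 199.39999389648438], [325.5, 213.39999389648438]]
seat [ 0.5797  0.0177 -0.155 ] [-2.7  0.5  1.7  1.2 -0.8  0.4  1.   0.6  0.8 -2.7]
tool delta mm [ 70.9  -0.9 138.4] turn deg -0.23
```

```bash
python3 -m jog '0.2 .0355 0 0 -.23;0.2 .0355 -.0009 0 0;0.2 0 0 .034 0;0.2 0 0 .034 0;0.2 0 0 .034 0;0.2 0 0 .034 0;0.2 0 0 .014 0;0.2 0 0 .013 0;0.2 0 0 0 0' 15
python3 -m jog '1 0 0 0 0;1 0 0 0 0;1 0 0 0 0;1 0 0 0 0;1 0 0 0 0;1 0 0 0 0' 15
python3 - <<'E'
from h import *
from plant import robot
s=robot.read_state();w=robot.read_camera('wrist');np.savez('w2.npz',M=pose(s),**w)
cv2.imwrite('pics/w2.png',cv2.cvtColor(w['color'],cv2.COLOR_RGB2BGR))
goto(s,.5797,.0177,.139,-.155)
E
```

```text
t: 3.65
tool_pos: [0.5921, 0.1591, 0.1378]
orientation: [-2.369, -2.061, 0.004]
force: [0.0, 0.2, -0.3]
opening: 0.0187
gripper_force: 0.0
t: 4.15
tool_pos: [0.5938, 0.1605, 0.1412]
orientation: [2.368, 2.064, 0.002]
force: [-3.8, 0.1, 6.3]
opening: 0.0477
gripper_force: 12.9
tool delta mm [-143.4    5.6    2.1] turn deg 1.02
```

View pics/w2.png

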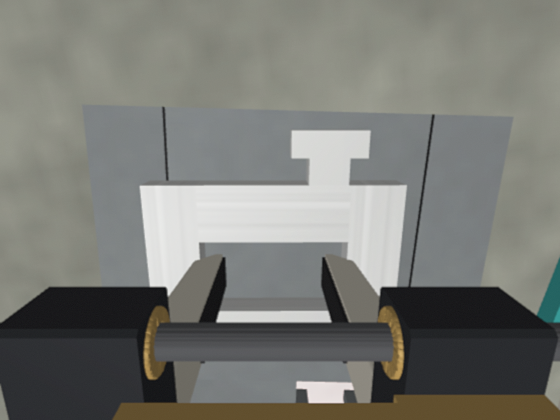

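The fingers are pressing outward on the window's short sides (12.9 N). The tab head's corners are near (291,130) and (370,130), and the body's corners near (141,184) and (405,184). I'll use these to measure the plate's offset in the tool frame, then slide.

Run:
```python
from h import *
from scipy.optimize import least_squares
w=dict(np.load('w2.npz'));T=w['M']@w['tool_from_camera'];K=w['intrinsics'];M=w['M']
g=w['color'].mean(2).astype(np.uint8)
uv=np.float32([[291,130],[370,130],[370,158],[291,158],[141,184],[405,184]]).reshape(-1,1,2)
u=cv2.cornerSubPix(g,uv.copy(),(4,4),(-1,-1),(3,30,.01)).reshape(-1,2);print(u.round(1).tolist())
P=np.array([[8,69],[42,69],[42,57],[8,57],[-60,45],[60,45]])/1000
for z in(.064,.066):
    X=unproj(K,T,u,z)[:,:2]
    r=least_squares(lambda v:(place(P,*v,0)[:,:2]-X).ravel(),[.5928,.1593,-.138]);print(z,'plate',r.x.round(4),(r.fun*1000).round(1))
x,y,a=r.x; 
yy=np.arctan2(M[1,1],M[0,1]);print('tool y yaw',yy,'plate rel',a-yy)
o=M[:3,:3].T@(np.array([x,y,.15])-M[:3,3]);print('offset in tool mm',(o*1000).round(1))
```

```text
[[291.20001220703125, 130.10000610351562], [370.20001220703125, 130.10000610351562], [368.29998779296875, 157.89999389648438], [291.1000061035156, 157.89999389648438], [139.1999969482422, 185.1999969482422], [406.3999938964844, 184.60000610351562]]
0.064 plate [ 0.5936  0.1594 -0.1359] [ 0.   0.1  0.1  0.1  0.1 -0.  -0.1 -0.1 -0.3 -0.   0.2 -0.1]
0.066 plate [ 0.5934  0.1597 -0.1359] [-0.1  0.2  0.4  0.3  0.4 -0.1 -0.2 -0.  -1.3 -0.   0.7 -0.4]
tool y yaw -0.13720966987815253 plate rel 0.0013245172019305251
offset in tool mm [-0.9 -0.2 -8.8]
```

The offset is nearly zero, with residuals around 0.1 mm. Now I'll slide it to the seat.

```bash
python3 -m jog '1 -.0145 .0006 0 .12;1 -.0145 .0006 0 .12;1 -.0145 .0006 0 .12;1 -.0145 .0006 0 .12;1 -.0145 .0006 0 .12;1 -.0145 .0006 0 .12;1 -.0145 .0006 0 .12;1 -.0145 .0006 0 .12;1 -.0145 .0006 0 .12;1 -.012 .0002 0 .12' 15
python3 -m jog '1 0 0 0 0;1 0 0 0 0;1 0 0 0 0' 15
python3 - <<'E'
from h import *
from plant import robot
s=robot.read_state();w=robot.read_camera('wrist');np.savez('w3.npz',M=pose(s),**w)
cv2.imwrite('pics/w3.png',cv2.cvtColor(w['color'],cv2.COLOR_RGB2BGR))
M=pose(s);print(M[:3,3].round(4),np.arctan2(M[1,1],M[0,1]))
goto(s,.5796,.0184,.139,-.157)
E
```

```text
t: 5.03
tool_pos: [0.5787, 0.0175, 0.1411]
orientation: [2.389, 2.037, 0.003]
force: [0.1, -0.1, 0.6]
opening: 0.0746
gripper_force: 0.0
t: 5.28
tool_pos: [0.5785, 0.0177, 0.1406]
orientation: [2.389, 2.037, 0.0]
force: [-0.6, -4.6, 6.5]
opening: 0.0923
gripper_force: 3.4
[0.5785 0.0177 0.1406] -0.15908997211587506
tool delta mm [0.9 0.9 1.6] turn deg -0.12
```

View pics/w3.png

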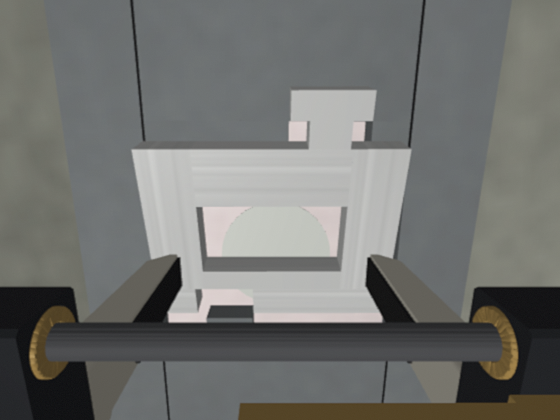

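The fingers slipped out of the window and opened above the plate. The plate now sits roughly over the recess: head corners at (291,90) and (376,90), body corners at (134,149) and (410,149). The pink still visible below the head's shoulders and in the notch suggests it isn't in yet. I'll run PnP for its 3D pose.

```bash
cat >> h.py <<'E'
def pnp(w,uv,P,win=4):
    """plate-top pose in world from corner pixels; P in plate mm. prints centre (top face), yaw, tilt, reproj error"""
    g=w['color'].mean(2).astype(np.uint8);K=w['intrinsics'];T=w['M']@w['tool_from_camera']
    u=cv2.cornerSubPix(g,np.float32(uv).reshape(-1,1,2),(win,win),(-1,-1),(3,30,.01)).reshape(-1,2)
    u=np.where(np.abs(u-np.array(uv))<3,u,np.array(uv));O=np.c_[np.array(P)/1000.,np.zeros(len(P))]
    for r,t,e in zip(*[x for x in cv2.solvePnPGeneric(O,u.astype(float),K,None,flags=cv2.SOLVEPNP_IPPE)[1:]]):
        r,t=cv2.solvePnPRefineLM(O,u.astype(float),K,None,r,t)
        Rw=T[:3,:3]@R.from_rotvec(r.ravel()).as_matrix();c=T[:3,:3]@t.ravel()+T[:3,3]
        print('centre',c.round(4),'yaw',np.arctan2(Rw[1,0],Rw[0,0]).round(4),'normal',Rw[:,2].round(3),'err',e.ravel())
    from scipy.optimize import least_squares
    for z in(.064,.057,.05):
        X=unproj(K,T,u,z)[:,:2];q=least_squares(lambda v:(place(np.array(P)/1000.,*v,0)[:,:2]-X).ravel(),[.59,.02,-.15])
        print(z,'flat',q.x.round(4),'rms mm',(np.sqrt((q.fun**2).mean())*1000).round(2))
E
python3 - <<'E'
from h import *
w=dict(np.load('w3.npz'))
pnp(w,[[291,90],[376,90],[375,122],[290,122],[134,149],[410,149],[201,206],[350,206]],[[8,69],[42,69],[42,57],[8,57],[-60,45],[60,45],[-35,18],[35,18]])
w['M']=np.load('w2.npz')['M'];w['color']=np.load('w2.npz')['color']
pnp(w,[[291,130],[370,130],[370,158],[291,158],[141,184],[405,184],[199,242],[348,242]],[[8,69],[42,69],[42,57],[8,57],[-60,45],[60,45],[-35,18],[35,18]])
E
```

```text
centre [0.5814 0.0328 0.0555] yaw -0.1487 normal [-0.057 -0.176  0.983] err [3.1346166]
centre [0.5826 0.0344 0.0739] yaw -0.1585 normal [0.063 0.246 0.967] err [3.2875528]
0.064 flat [ 0.5814  0.0325 -0.1543] rms mm 0.92
0.057 flat [ 0.5819  0.0319 -0.1543] rms mm 1.3
0.05 flat [ 0.5824  0.0314 -0.1543] rms mm 2.48
centre [0.5937 0.1594 0.0633] yaw -0.1359 normal [ 0.001 -0.001  1.   ] err [0.13450563]
centre [0.5937 0.1594 0.0633] yaw -0.1359 normal [ 0.001 -0.001  1.   ] err [2.89058524]
0.064 flat [ 0.5937  0.1595 -0.1357] rms mm 0.14
0.057 flat [ 0.5941  0.1582 -0.1357] rms mm 1.22
0.05 flat [ 0.5944  0.157  -0.1357] rms mm 2.56
```

The plate is about 15 mm short along -y. It has probably tipped nose-down into the recess, up against the tongue. I'll lift the fingers clear, narrow them and look once more.

```bash
python3 -m jog '1 0 0 -.02 0;1 0 0 -.03 0;0.2 .0075 .0003 -.03 0;0.2 .0075 .0003 -.02 0;0.2 0 0 0 0;0.2 0 0 0 0;0.2 0 0 0 0;0.2 0 0 0 0' 15
python3 - <<'E'
from h import *
from plant import robot
s=robot.read_state();w=robot.read_camera('wrist');np.savez('w4.npz',M=pose(s),**w)
cv2.imwrite('pics/w4.png',cv2.cvtColor(cv2.resize(w['color'][:340,80:480],None,fx=1.75,fy=1.75,interpolation=cv2.INTER_CUBIC),cv2.COLOR_RGB2BGR))
M=pose(s);print(M[:3,3].round(4),np.arctan2(M[1,1],M[0,1]))
E
```

```text
t: 6.0
tool_pos: [0.5799, 0.0333, 0.2376]
orientation: [-2.388, -2.037, 0.004]
force: [-0.1, -0.4, 0.6]
opening: 0.0576
gripper_force: 0.0
[0.5799 0.0333 0.2376] -0.15828783480681455
```

View pics/w4.png

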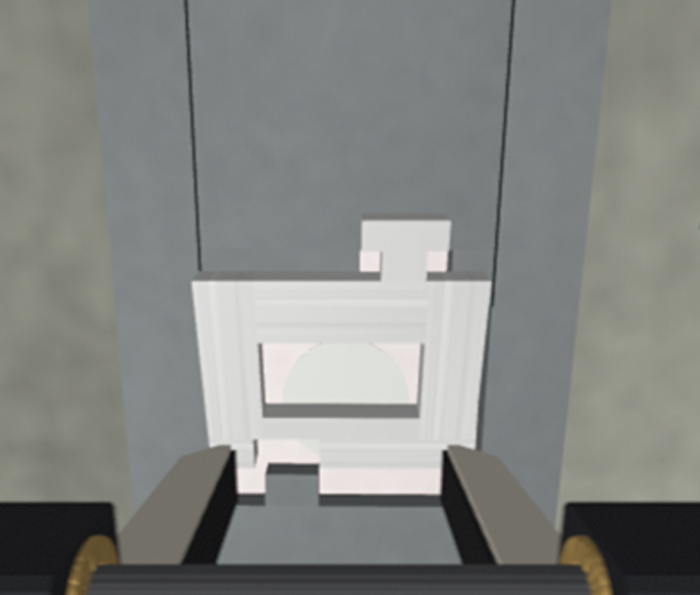

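The plate is nose-down: its trapezoid outline narrows toward the notch side, and the recess floor is visible beyond it. I'll fit its pose from these corners.

Run:
```python
from h import *
w=dict(np.load('w4.npz'))
uv=np.array([[361,221],[450,221],[193,281],[490,281],[259,344],[423,344],[417,404],[264,404],[209,441],[477,447]])/1.75-.3+[80,0]
pnp(w,uv[:-2],[[8,69],[42,69],[-60,45],[60,45],[-35,18],[35,18],[35,-18],[-35,-18]],2)
T=w['M']@w['tool_from_camera']
# recess tongue end (crop 267..319, y 463) & recess -y edge on stage top
u=np.array([[267,476],[319,476],[319,494],[265,503]])/1.75-.3+[80,0]
X=unproj(w['intrinsics'],T,u,.05)[:,:2]
c,s_=np.cos(.157),np.sin(.157);print('tongue pts in seat frame mm',((X-[.5796,.0174])@np.array([[c,s_],[-s_,c]]).T.T*1000).round(1) if 0 else ((X-[.5796,.0174])@np.array([[c,s_],[-s_,c]])*1000).round(1))
```

```text
centre [0.5808 0.0351 0.05  ] yaw -0.1543 normal [-0.055 -0.338  0.94 ] err [1.33282502]
centre [0.581  0.0322 0.0481] yaw -0.175 normal [0.036 0.12  0.992] err [5.49022145]
0.064 flat [ 0.5807  0.0354 -0.1693] rms mm 3.63
0.057 flat [ 0.5807  0.0342 -0.1693] rms mm 3.19
0.05 flat [ 0.5807  0.0331 -0.1693] rms mm 3.01
tongue pts in seat frame mm [[-36.  -31.7]
 [-11.9 -31.7]
 [-12.  -40.8]
 [-37.4 -45.4]]
```

The tongue reads at x -36..-12, y -31.7 mm, which matches its spec, so the seat estimate is good. The plate leans nose-down with its centre about 16 mm short. I'll insert narrow fingers and push the window's -y wall.

```bash
python3 -m jog '0.2 -.001 .002 .035 0;0.2 0 0 .035 0;0.2 0 0 .025 0;0.2 0 0 .0155 0;0.2 0 0 0 0' 15
python3 -m jog '0.2 -.005 0 0 0;0.2 -.005 0 0 0;0.2 -.004 0 0 0;0.2 -.003 0 0 0;0.2 -.003 0 0 0;0.2 -.002 0 0 0;0.2 0 0 0 0' 15
python3 -m jog '0.2 -.002 0 0 0;0.2 -.001 0 0 0;0.2 -.001 0 0 0;0.2 0 0 0 0;0.2 0 0 0 0' 15
python3 - <<'E'
from h import *
from plant import robot
s=robot.read_state();w=robot.read_camera('wrist');np.savez('w5.npz',M=pose(s),**w)
cv2.imwrite('pics/w5.png',cv2.cvtColor(w['color'],cv2.COLOR_RGB2BGR))
p=s['tool_pos']-[.5796,.0174,0];c,q=np.cos(.157),np.sin(.157);print('TCP in seat',c*p[0]-q*p[1],q*p[0]+c*p[1])
E
```

```text
t: 6.47
tool_pos: [0.5789, 0.0318, 0.123]
orientation: [-2.385, -2.034, 0.012]
force: [-0.2, -0.4, -0.3]
opening: 0.0209
gripper_force: 0.0
t: 7.05
tool_pos: [0.5798, 0.0097, 0.1301]
orientation: [2.39, 2.038, 0.002]
force: [-0.3, 0.2, -0.5]
opening: 0.0186
gripper_force: 0.0
t: 7.47
tool_pos: [0.5793, 0.007, 0.1298]
orientation: [2.39, 2.039, 0.003]
force: [0.8, 6.5, 3.7]
opening: 0.0186
gripper_force: 3.1
TCP in seat 0.00128970195341121 -0.01027959376200451
```

View pics/w5.png

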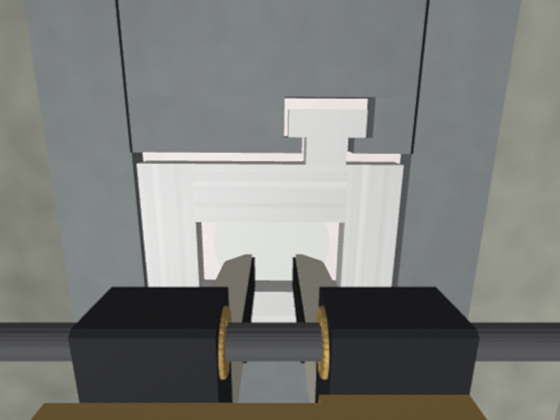

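The plate has dropped in: the tab at (325,120) sits inside its socket, with an even pink gap along the +y edge. I'll back off slightly, raise the fingers clear and check that it's flush.

```bash
python3 -m jog '0.2 .006 0 0 0;0.2 0 0 0 0;0.2 0 0 -.025 0;0.2 0 0 -.04 0;0.2 0 0 -.04 0;0.2 0 0 -.02 0;0.2 0 0 0 0;0.2 0 0 0 0'
python3 - <<'E'
from h import *
from plant import robot
w=dict(np.load('w5.npz'))
pnp(w,[[288,109],[367,109],[367,137],[288,137],[138,163],[403,164],[197,222],[344,222]],[[8,69],[42,69],[42,57],[8,57],[-60,45],[60,45],[-35,18],[35,18]],3)
s=robot.read_state();w=robot.read_camera('wrist');np.savez('w6.npz',M=pose(s),**w)
cv2.imwrite('pics/w6.png',cv2.cvtColor(cv2.resize(w['color'][:340,80:480],None,fx=1.75,fy=1.75,interpolation=cv2.INTER_CUBIC),cv2.COLOR_RGB2BGR))
E
```

```text
t: 8.18
tool_pos: [0.5803, 0.0119, 0.2558]
orientation: [2.388, 2.037, 0.003]
force: [0.3, -0.4, -0.0]
opening: 0.0186
gripper_force: 0.0
centre [0.5791 0.0152 0.0497] yaw -0.1583 normal [-0.004 -0.     1.   ] err [0.74387714]
centre [0.5791 0.0152 0.0497] yaw -0.1583 normal [-0.004 -0.     1.   ] err [2.56680603]
0.064 flat [ 0.5784  0.0169 -0.1589] rms mm 2.71
0.057 flat [ 0.5787  0.0161 -0.1589] rms mm 1.4
0.05 flat [ 0.5791  0.0152 -0.1589] rms mm 0.24
```

View pics/w6.png

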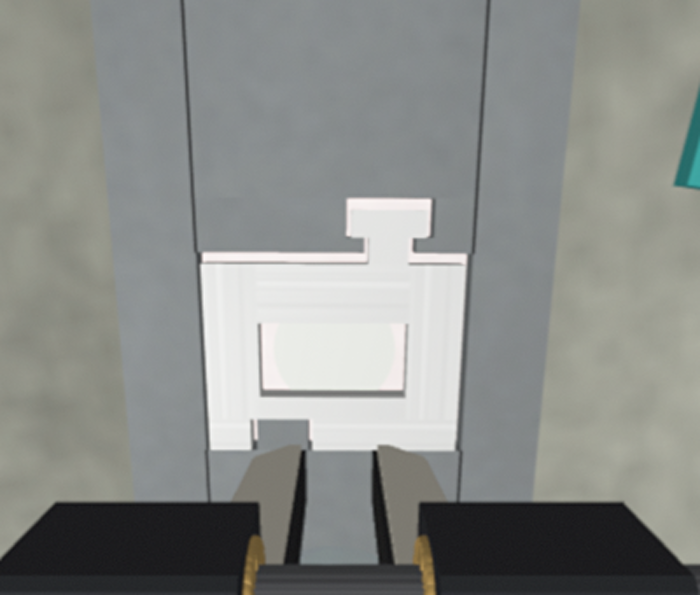

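The plate is seated. Its top is at z = 0.0497 m (level, stage top 0.050), it is about 2 mm from centre, its yaw matches to within 0.01 rad, and the tool is clear. Handing in now.

```bash
python3 -c "
from plant import robot
print(robot.close_job())"
```

```text
the job is handed in; nothing more can be done
None
```

The plate is seated flush in the recess, about 2 mm off centre and matched in angle, with the gripper clear; the job was handed in at about 8 s, the result wasn't reported back, and the dish, jar and slide box weren't re-measured, though I kept the arm away from them.

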